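# Set the wide depth gauge between the vise jaws

### The arm

A 6-joint arm with a two-finger parallel gripper is mounted at the origin on the work surface. World frame = base frame: x ahead of the robot, y to its left, z up, the work surface at z = 0. Lengths are in m, angles in rad, forces in N, time in s.
With the tool pointing down it reaches from about 0.35 to 0.85 m from the base axis. Payload 8.1 kg.
Tool frame: the origin (TCP) lies between the finger pads; the fingertips stand ahead of it and the grasp point (between the pads) lies 2 mm behind it (r.tips_ahead is the z of the fingertips in the tool frame, in m); z points along the fingers, y is the line along which they close (so a half turn about z gives the same grasp; the last joint's range is limited). The gripper opens to 85 mm and grips with 20 to 120 N. Pads are 22 mm wide; open, the fingers measure 114 mm over their backs; the gripper's body (76 mm by 85 mm) begins 54 mm behind the grasp point. The pads swing forward as they close: fully open they stand 13 mm farther back than shut.
Start: joints at [-1.364, 0.13, 1.488, -0, 1.523, -0.085], TCP at [0.173, -0.575, 0.248] pointing down, gripper open.
Joint ranges: [-2.96, 2.96], [-0.89, 2.26], [0.02, 2.5], [-1.34, 4.48], [0, 2.73], [-2.66, 2.66]. Speed limits (rad/s): [2.39, 2.39, 2.79, 3.14, 3.14, 3.14].

### API

Orientations are given as [roll, pitch, yaw] about the fixed x, y, z axes, in that order (R = Rz(yaw) Ry(pitch) Rx(roll)).
In Python, from rig import r gives the robot as it stands.
- The arm moves only by the tool move_arm, never from a script. Its argument "rows" is a list of rows, each an object of numbers: "x", "y", "z": the shift along the tool's x, y, z in mm; "wx", "wy", "wz": the turn, a rotation vector about the tool's x, y, z in rad; "grip": the finger opening in mm, from 0 to 85.4. A call has exactly 10 rows; each row shifts and turns the commanded pose from where the row before left it, along the tool's axes as they then stand; what a row does not reach is not made up. A row lasts 1/12 s, in which the tool goes at most 41.7 mm and 7.16 degrees, less where a joint would pass 70% of its speed; a pose out of reach is approached as far as the arm can. A call with a gripper value outside its range is refused whole. The fingers move at their own pace and stop on an object; the grip force is fixed at half the most. Time passes only in rows, so rows that do not move let the fingers close, or fill a call up. It gives the time, the measured TCP pose, the force, the opening and the grip force at its end, in the units of the state.
- r.observe(): the state, without advancing time (a new reading comes with each control period).
- r.get_image(name): name is "scene" or "top"; returns (picture, depth): 420x560x3 uint8, red, green, blue; 420x560 float32, m along the optical axis (not along the pixel's ray), 0 where there is no reading.
- r.get_calibration(name): a dict with "intrinsics" (3x3 intrinsics, pixels), "k1" (the pictures are not rectified: a ray, as slopes to the right and down, at radius r is drawn at 1 + k1 r^2 times it, then the intrinsics apply), "world_from_camera" (4x4, takes a point from camera to world coordinates). Camera axes: x right, y up, looking along -z (the intrinsics and any distortion apply to the point x, -y, -z); pixel columns grow to the right and rows downward; lengths in m; the calibration is good to about 2 mm. A picture is of the moment at which its call begins. get_calibration takes no time and is no camera call.
- r.job_done(): hands the job in; it is judged then, once.
The state is a dict: "t": time; "q": joint angles; "joint_velocities": joint speeds; "effort": joint torques, N m; "position": TCP position; "tcp_rot": TCP orientation; "force": force on the tool from outside, world axes, zero at the start; "torque": the same for the moment, N m; "gripper_width": opening from 0.0 (shut) to 1.0 (fully open); "grasp_force": force on a finger pad.
Only numpy, scipy, OpenCV 4.12 (cv2) and the standard library are available. Lean on these libraries where they do the work, as an engineer would, in place of code of your own. Each camera call takes 0.05 s, during which the arm holds its last target. There are 200 camera calls.

### The job

A strip of sheet is going to be folded in the bench vise, and the wide depth gauge must be set in the jaws first. Take the depth gauge with the wide blade and long stop bar out of the wooden rack and lower its blade into the open gap between the vise jaws, square to them and about the middle of their length, until the stop bar rests flat on both jaws; only then let go, and leave it standing there. Leave the other, narrow gauge where it is in the rack.

Things in the scene. Friction and masses are not known exactly. Their poses are not given: they have to be found in the camera images.
- wide_gauge_grip (a point): Wide depth gauge (loose, 0.17-0.34 kg), upright in the rack: centre of its dark wooden grip, 22 mm thick (x), 50 long (y), 45 high (z, up). Under the grip is a flat steel stop bar 44 mm (x) by 104 (y) by 12 high, its underside 34.5 mm below this point; under that the flat steel blade. Grip from above across the 22 mm (fingers closing along x). Usable either way round.
- wide_gauge_stop (a point): Centre of the underside of the wide gauge's stop bar, axes as for the grip. Here begins its blade: 6 mm thick (x), 44 mm wide (y), pointing 36 mm straight down.
- narrow_gauge_grip (a point): Grip centre of the narrow gauge: like the wide one, but stop bar 76 mm long, blade 18 mm wide. Both hang end to end, grips 100 mm apart along y, in a fixed light wooden rack, 224 (y) by 70 by 56 mm high; which is in which place varies. Each bar rests on two uprights, its blade free between them, so a gauge lifts straight out.
- vise_mouth (a point): Middle of the open gap of the grey bench vise (fixed), at the level of the flat jaw tops, 90 mm above the bench. The gap is 20 mm wide (x), runs along y between jaws 80 mm long, is 50 mm deep and open at both ends; z is up. Nothing on the vise is higher than the jaws; its screw handle points to -x. When seated, the gauge's stop point is here, its y along this y, either way round.
Mind the look-alikes: they are no part of the job. What is shaped like the part that bears wide_gauge_grip but orange is not meant.

How it is judged:
By the outcome, as a careful person would: the job done as asked, in the order asked, and still so for the second after the job is handed in, with the robot touching nothing.
It also fails if it takes over 45 s, if anything falls off the work surface, if the arm or the gripper's body presses on something with over 40 N, if the wrist force passes 120 N, or if a joint passes its speed limit or range.

## Working session

There is one attempt and no reset: what is moved stays moved. The work goes in short steps, Python scripts to look and compute and a tool call to move; the robot and the scene stay as the last step left them, time stands still between calls to the robot, and variables do not carry over. Pictures are saved under pics/ and viewed, at most 10 in all, crops included, and the job is handed in when it is done.

Besides the shell and the picture viewer there is one more tool, called after "Emit:" as name(argument=value, ...), one argument or row to a line, values as JSON. move_arm: Moves the arm, as the interface text tells. Its arguments: {"type":"object","properties":{"rows":{"type":"array","items":{"type":"object","properties":{"x":{"type":"number"},"y":{"type":"number"},"z":{"type":"number"},"wx":{"type":"number"},"wy":{"type":"number"},"wz":{"type":"number"},"grip":{"type":"number"}}}}},"required":["rows"]}

```bash
mkdir -p pics; cat > h.py <<'E'
import numpy as np, cv2
from rig import r
def shot(n,f):
    im,d=r.get_image(n); cv2.imwrite(f'pics/{f}.png',im[:,:,::-1]); np.savez(f'{f}.npz',im=im,d=d); return im,d
def pts(n,d):
    c=r.get_calibration(n);K=np.array(c['intrinsics']);T=np.array(c['world_from_camera'])
    v,u=np.mgrid[:d.shape[0],:d.shape[1]]
    uv=np.stack([u,v],-1).reshape(-1,1,2).astype(float)
    p=cv2.undistortPoints(uv,K,np.array([c['k1'],0,0,0,0.])).reshape(*d.shape,2)
    P=np.stack([p[...,0]*d,-p[...,1]*d,-d],-1)
    return P@T[:3,:3].T+T[:3,3]
E
python3 - <<'E'
from h import *
a,_=shot('top','top0'); b,_=shot('scene','sc0')
for n in('top','scene'):
    c=r.get_calibration(n);print(n,np.round(c['intrinsics'],1).tolist(),c['k1'],np.round(c['world_from_camera'],3).tolist())
print(r.observe(), r.tips_ahead)
E
```

```text
top [[404.4, 0.0, 282.4], [0.0, 404.4, 208.0], [0.0, 0.0, 1.0]] 0.0077816855809552474 [[0.01, 0.991, -0.135, 0.347], [-1.0, 0.01, -0.001, 0.0], [0.0, 0.135, 0.991, 1.053], [0.0, 0.0, 0.0, 1.0]]
scene [[497.6, 0.0, 282.2], [0.0, 497.6, 205.8], [0.0, 0.0, 1.0]] -0.16884530341792042 [[-0.435, -0.76, 0.483, 1.089], [0.901, -0.359, 0.245, 0.298], [-0.013, 0.541, 0.841, 1.154], [0.0, 0.0, 0.0, 1.0]]
{'t': 0.1, 'q': array([-1.36442418e+00,  1.31092451e-01,  1.48912067e+00,  2.38425282e-05,
        1.52300941e+00, -8.53984342e-02]), 'joint_velocities': array([ 1.26614582e-03, -1.78374844e-03, -3.86623638e-03, -4.40271326e-05,
       -1.34065789e-03,  2.00805884e-04]), 'effort': array([ 1.81378949e-03, -5.70952606e+01, -5.01940763e+01, -1.26721593e-04,
        8.13712104e-03,  5.16324349e-05]), 'position': array([ 0.17252746, -0.57419378,  0.24737254]), 'tcp_rot': array([-3.13997074e+00, -1.62747209e-04,  2.91769292e-01]), 'force': array([ 0.16517192, -0.19024042, -1.07679593]), 'torque': array([ 0.0100354,  0.0164701, -0.0177974]), 'grasp_force': 0.0, 'gripper_width': 0.998656166570764} 0.017
```

View pics/top0.png

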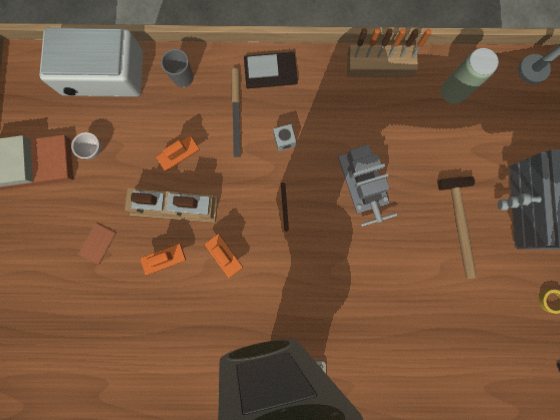

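View pics/sc0.png

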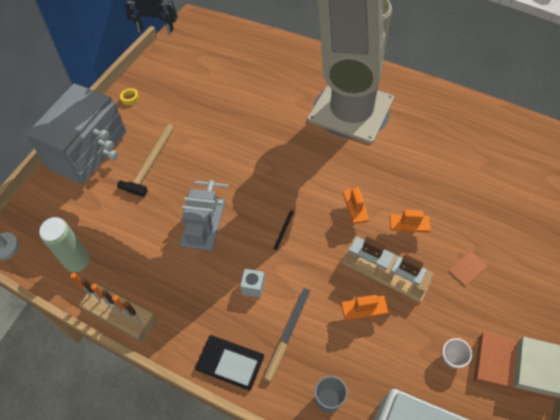

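The top view shows the rack at about (127–215, 188–220). It holds two gauges with steel bars, grips at about (147,199) and (186,203). The vise is at about (368,180), its handle pointing down (-x). The three orange look-alikes are at (178,153), (163,260) and (223,255). In the rack, the right gauge at (186,203) seems to have the longer bar (about 166–211, against 132–163), so it looks like the wide one. I'll confirm that in a crop.

```bash
python3 - <<'E'
from h import *
out=[]
t=np.load('top0.npz');s=np.load('sc0.npz')
c=lambda z,y,x,w=95,h=70:cv2.resize(z['im'][y:y+h,x:x+w],(396,292),interpolation=cv2.INTER_CUBIC)
m=np.vstack([np.hstack([c(t,170,123),c(s,230,340)]),np.hstack([c(t,140,325),c(s,170,160)])])
cv2.imwrite('pics/crop0.png',m[:,:,::-1])
def rect(P,mask,name):
    n,l,st,_=cv2.connectedComponentsWithStats(mask.astype(np.uint8))
    for i in range(1,n):
        if st[i,4]<25: continue
        q=P[l==i]; (cx,cy),(w,h),a=cv2.minAreaRect((q[:,:2]*1000).astype(np.float32))
        print(name,'px',st[i,:5],'c',round(cx),round(cy),'size',round(w),round(h),'ang',round(a,1),'z',np.round(np.percentile(q[:,2]*1000,[5,50,95])))
for n,z,rk,vs in(('top',t,(slice(180,228),slice(118,225)),(slice(140,235),slice(330,400))),('scene',s,(slice(225,305),slice(330,440)),(slice(170,260),slice(170,240)))):
    im,d=z['im'],z['d']; P=pts(n,d); hsv=cv2.cvtColor(im,cv2.COLOR_RGB2HSV)
    R=np.zeros(d.shape,bool);R[rk]=1;V=np.zeros(d.shape,bool);V[vs]=1;ok=d>0
    grey=(hsv[...,1]<60)
    print(n,'rack z hist',np.histogram(P[R&ok][:,2]*1000,bins=range(0,160,8))[0])
    rect(P,R&ok&grey&(P[...,2]>.045)&(hsv[...,2]>110),'bar')
    rect(P,R&ok&(P[...,2]>.09),'gripTop')
    rect(P,R&ok&(P[...,2]>.02),'rack')
    print(n,'vise z hist',np.histogram(P[V&ok][:,2]*1000,bins=range(0,160,8))[0])
    rect(P,V&ok&(P[...,2]>.083),'jaw')
E
```

```text
top rack z hist [806 463  31  32  28  40 301 186 736  33  28  37  25 258 139   0   0   0
   0]
bar px [131 193  32  18 243] c 495 339 size 81 43 ang 89.7 z [64. 67. 72.]
bar px [166 193  43  22 460] c 491 238 size 107 48 ang 85.8 z [62. 67. 70.]
gripTop px [131 193  24  12 230] c 496 335 size 50 22 ang 86.0 z [ 94. 111. 114.]
gripTop px [173 196  23  12 222] c 489 236 size 51 22 ang 86.6 z [ 95. 111. 114.]
rack px [ 125  189   90   30 1858] c 493 286 size 216 56 ang 85.9 z [ 44.  67. 113.]
top vise z hist [1229  580   39  160  286   71   34   48  257   59  302  556    0    0
    0    0    0    0    0]
jaw px [352 154  33  22 413] c 589 -203 size 36 79 ang 17.0 z [85. 89. 92.]
jaw px [357 174  33  23 424] c 536 -220 size 36 79 ang 17.4 z [86. 89. 91.]
scene rack z hist [1827  684   82   67   98  310  413  269  686   83   72  240   79  253
  123    0    0    0    0]
bar px [349 237  45  32 504] c 493 238 size 106 50 ang 87.6 z [60. 67. 71.]
bar px [391 257  35  28 324] c 501 339 size 78 46 ang 86.3 z [58. 66. 71.]
gripTop px [362 236  23  20 253] c 494 238 size 51 25 ang 88.1 z [ 93. 110. 115.]
gripTop px [400 255  23  18 247] c 499 338 size 49 24 ang 88.4 z [ 93. 110. 114.]
gripTop px [356 295  22  10 149] c 627 274 size 22 48 ang 32.3 z [90. 93. 96.]
rack px [390 225  40   8 259] c 370 304 size 19 102 ang 23.0 z [37. 46. 50.]
rack px [ 344  236   90   61 2148] c 498 288 size 216 62 ang 87.0 z [ 33.  67. 112.]
rack px [341 295  45  10 322] c 621 271 size 34 105 ang 33.2 z [44. 90. 95.]
scene vise z hist [1687  467   61  119  112   65   52   94  308  132  271  489    1    0
    0    0    0    0    0]
jaw px [184 188  31  16 340] c 539 -219 size 39 80 ang 16.3 z [85. 89. 93.]
jaw px [182 205  31  17 380] c 591 -202 size 41 81 ang 17.5 z [85. 89. 93.]
```

View pics/crop0.png

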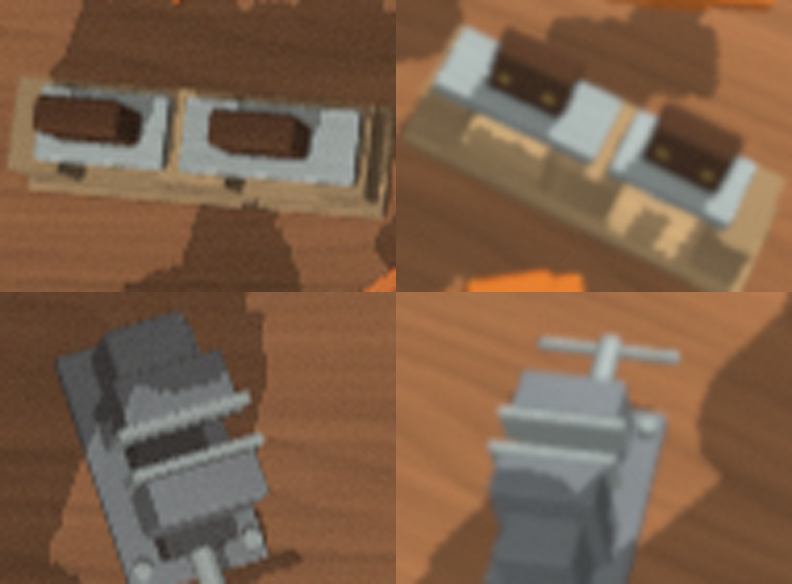

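Top crop: the right gauge (top-view px (186,203)) has a bar of about 106 mm and its grip in the middle. The left one (147,199) has a bar of about 80 mm. Both have dark grips, so neither is an orange decoy. The right one is the wide gauge.

Its grip is at about (0.4915, 0.237, 0.0895) with yaw about -3.5°. The heights fit: grip top at 112 mm and bar top at 67 mm, so the bar underside is at 55 mm. The jaw tops are at 89–90 mm with the vise yaw about 17°. The tool yaw is 1.51 at the rack and about 1.87 at the vise.

I'll turn first.

Emit:
move_arm(
  rows=[
    {"wz":-0.122,"grip":85},
    {"wz":-0.122,"grip":85},
    {"wz":-0.122,"grip":85},
    {"wz":-0.122,"grip":85},
    {"wz":-0.122,"grip":85},
    {"wz":-0.122,"grip":85},
    {"wz":-0.122,"grip":85},
    {"wz":-0.122,"grip":85},
    {"wz":-0.122,"grip":85},
    {"wz":-0.122,"grip":85},
  ],
)

```text
invalid input at $.rows[0]: expected keys x, y, z, wx, wy, wz, grip
```

```bash
cat >> h.py <<'E'
from scipy.spatial.transform import Rotation as Ro
def go(x,y,z,yaw):
    o=r.observe(); R=Ro.from_euler('xyz',o['tcp_rot']); D=R.inv()*Ro.from_euler('xyz',[np.pi,0,yaw])
    print('t',round(o['t'],2),'pos',np.round(o['position'],4),'rot',np.round(o['tcp_rot'],3),'F',np.round(o['force'],1))
    print('shift mm',np.round(R.inv().apply(np.array([x,y,z])-o['position'])*1000,1),'turn',np.round(D.as_rotvec(),3))
E
python3 - <<'E'
from h import *
go(.4915,.237,.170,1.51)
# vise: gap edges in the vise frame
for n,f,sl in(('top','top0',(slice(140,235),slice(330,400))),('scene','sc0',(slice(170,260),slice(170,240)))):
    z=np.load(f+'.npz');P=pts(n,z['d']);V=np.zeros(z['d'].shape,bool);V[sl]=1
    Q=P[V&(z['d']>0)&(P[...,2]>.084)]*1000
    for a in(16.5,17.2,18):
        c,s=np.cos(np.radians(a)),np.sin(np.radians(a));u=Q[:,0]*c+Q[:,1]*s;v=-Q[:,0]*s+Q[:,1]*c
        uu=np.sort(u);g=np.argmax(np.diff(uu));m=(uu[g]+uu[g+1])/2;vm=(v.min()+v.max())/2
        print(n,a,'gap',round(uu[g+1]-uu[g],1),'len',round(np.ptp(v)),'mid',round(m*c-vm*s,1),round(m*s+vm*c,1))
E
```

```text
t 0.1 pos [ 0.1725 -0.5742  0.2474] rot [-3.14  -0.     0.292] F [ 0.2 -0.2 -1.1]
shift mm [ 538.8 -685.    78.6] turn [-1.000e-03 -1.000e-03 -1.218e+00]
top 16.5 gap 19.0 len 80 mid 562.1 -211.7
top 17.2 gap 19.5 len 80 mid 562.0 -211.7
top 18 gap 19.3 len 79 mid 562.0 -211.8
scene 16.5 gap 14.9 len 82 mid 564.4 -210.6
scene 17.2 gap 15.2 len 81 mid 564.6 -210.6
scene 18 gap 14.8 len 81 mid 564.6 -210.6
```

The vise mouth is at (0.563, -0.211), yaw 0.30, and the gap measures about 19 mm against the stated 20. The move was refused because rows need all keys, so I'll repeat it.

Emit:
move_arm(
  rows=[
    {"x":0,"y":0,"z":0,"wx":0,"wy":0,"wz":-0.122,"grip":85},
    {"x":0,"y":0,"z":0,"wx":0,"wy":0,"wz":-0.122,"grip":85},
    {"x":0,"y":0,"z":0,"wx":0,"wy":0,"wz":-0.122,"grip":85},
    {"x":0,"y":0,"z":0,"wx":0,"wy":0,"wz":-0.122,"grip":85},
    {"x":0,"y":0,"z":0,"wx":0,"wy":0,"wz":-0.122,"grip":85},
    {"x":0,"y":0,"z":0,"wx":0,"wy":0,"wz":-0.122,"grip":85},
    {"x":0,"y":0,"z":0,"wx":0,"wy":0,"wz":-0.122,"grip":85},
    {"x":0,"y":0,"z":0,"wx":0,"wy":0,"wz":-0.122,"grip":85},
    {"x":0,"y":0,"z":0,"wx":0,"wy":0,"wz":-0.122,"grip":85},
    {"x":0,"y":0,"z":0,"wx":0,"wy":0,"wz":-0.122,"grip":85},
  ],
)

```text
t: 0.93
position: [0.1726, -0.5743, 0.2477]
tcp_rot: [-3.141, -0.001, 1.518]
force: [-0.5, -0.1, -0.4]
gripper_width: 0.998
grasp_force: 0.0
```

```bash
python3 -c "
from h import *
go(.4915,.237,.170,1.51)"
```

```text
t 0.93 pos [ 0.1726 -0.5743  0.2477] rot [-3.141e+00 -1.000e-03  1.518e+00] F [-0.5 -0.1 -0.4]
shift mm [827.  275.6  78.5] turn [-0.    -0.001  0.008]
```

Emit:
move_arm(
  rows=[
    {"x":20,"y":27.6,"z":0,"wx":0,"wy":0,"wz":0,"grip":85},
    {"x":20,"y":27.6,"z":0,"wx":0,"wy":0,"wz":0,"grip":85},
    {"x":20,"y":27.6,"z":0,"wx":0,"wy":0,"wz":0,"grip":85},
    {"x":20,"y":27.6,"z":0,"wx":0,"wy":0,"wz":0,"grip":85},
    {"x":20,"y":27.6,"z":0,"wx":0,"wy":0,"wz":0,"grip":85},
    {"x":20,"y":27.6,"z":0,"wx":0,"wy":0,"wz":0,"grip":85},
    {"x":20,"y":27.6,"z":0,"wx":0,"wy":0,"wz":0,"grip":85},
    {"x":20,"y":27.6,"z":0,"wx":0,"wy":0,"wz":0,"grip":85},
    {"x":20,"y":27.6,"z":0,"wx":0,"wy":0,"wz":0,"grip":85},
    {"x":20,"y":27.6,"z":0,"wx":0,"wy":0,"wz":0,"grip":85},
  ],
)

```text
t: 1.77
position: [0.461, -0.3899, 0.2478]
tcp_rot: [-3.141, -0.0, 1.512]
force: [-0.5, -1.4, -0.1]
gripper_width: 0.998
grasp_force: 0.0
```

Emit:
move_arm(
  rows=[
    {"x":31,"y":0,"z":0,"wx":0,"wy":0,"wz":0,"grip":85},
    {"x":31,"y":0,"z":0,"wx":0,"wy":0,"wz":0,"grip":85},
    {"x":31,"y":0,"z":0,"wx":0,"wy":0,"wz":0,"grip":85},
    {"x":31,"y":0,"z":0,"wx":0,"wy":0,"wz":0,"grip":85},
    {"x":31,"y":0,"z":0,"wx":0,"wy":0,"wz":0,"grip":85},
    {"x":31,"y":0,"z":0,"wx":0,"wy":0,"wz":0,"grip":85},
    {"x":31,"y":0,"z":0,"wx":0,"wy":0,"wz":0,"grip":85},
    {"x":31,"y":0,"z":0,"wx":0,"wy":0,"wz":0,"grip":85},
    {"x":31,"y":0,"z":0,"wx":0,"wy":0,"wz":0,"grip":85},
    {"x":31,"y":0,"z":0,"wx":0,"wy":0,"wz":0,"grip":85},
  ],
)

```text
t: 2.6
position: [0.4778, -0.0803, 0.2479]
tcp_rot: [-3.141, -0.0, 1.512]
force: [0.3, 0.0, -0.1]
gripper_width: 0.994
grasp_force: 0.0
```

Emit:
move_arm(
  rows=[
    {"x":31,"y":0,"z":0,"wx":0,"wy":0,"wz":0,"grip":85},
    {"x":31,"y":0,"z":0,"wx":0,"wy":0,"wz":0,"grip":85},
    {"x":31,"y":0,"z":0,"wx":0,"wy":0,"wz":0,"grip":85},
    {"x":31,"y":0,"z":0,"wx":0,"wy":0,"wz":0,"grip":85},
    {"x":31,"y":0,"z":0,"wx":0,"wy":0,"wz":0,"grip":85},
    {"x":31,"y":0,"z":0,"wx":0,"wy":0,"wz":0,"grip":85},
    {"x":31,"y":0,"z":0,"wx":0,"wy":0,"wz":0,"grip":85},
    {"x":31,"y":0,"z":0,"wx":0,"wy":0,"wz":0,"grip":85},
    {"x":31,"y":0,"z":0,"wx":0,"wy":0,"wz":0,"grip":85},
    {"x":31,"y":0,"z":0,"wx":0,"wy":0,"wz":0,"grip":85},
  ],
)

```text
t: 3.43
position: [0.4961, 0.2292, 0.2479]
tcp_rot: [-3.141, 0.0, 1.512]
force: [-0.1, -0.3, 0.2]
gripper_width: 0.995
grasp_force: 0.0
```

```bash
python3 -c "
from h import *
go(.4915,.237,.093,1.51)"
```

```text
t 3.43 pos [0.4961 0.2292 0.2479] rot [-3.141  0.     1.512] F [-0.1 -0.3  0.2]
shift mm [  7.6  -4.9 154.9] turn [-0.001  0.     0.002]
```

Emit:
move_arm(
  rows=[
    {"x":7.6,"y":-4.9,"z":0,"wx":0,"wy":0,"wz":0,"grip":85},
    {"x":0,"y":0,"z":16,"wx":0,"wy":0,"wz":0,"grip":85},
    {"x":0,"y":0,"z":16,"wx":0,"wy":0,"wz":0,"grip":85},
    {"x":0,"y":0,"z":16,"wx":0,"wy":0,"wz":0,"grip":85},
    {"x":0,"y":0,"z":16,"wx":0,"wy":0,"wz":0,"grip":85},
    {"x":0,"y":0,"z":16,"wx":0,"wy":0,"wz":0,"grip":85},
    {"x":0,"y":0,"z":16,"wx":0,"wy":0,"wz":0,"grip":85},
    {"x":0,"y":0,"z":16,"wx":0,"wy":0,"wz":0,"grip":85},
    {"x":0,"y":0,"z":16,"wx":0,"wy":0,"wz":0,"grip":85},
    {"x":0,"y":0,"z":12,"wx":0,"wy":0,"wz":0,"grip":85},
  ],
)

```text
t: 4.27
position: [0.4911, 0.2349, 0.1064]
tcp_rot: [-3.14, 0.001, 1.512]
force: [0.3, -0.4, 0.9]
gripper_width: 0.994
grasp_force: 0.0
```

```bash
python3 -c "
from h import *
go(.4915,.237,.093,1.51)
shot('scene','sc1'); im=np.load('sc1.npz')['im'][200:330,310:460]
cv2.imwrite('pics/c1.png',cv2.resize(im,None,fx=4,fy=4,interpolation=2)[:,:,::-1])"
```

```text
t 4.27 pos [0.4911 0.2349 0.1064] rot [-3.140e+00  1.000e-03  1.512e+00] F [ 0.3 -0.4  0.9]
shift mm [ 2.2  0.3 13.4] turn [-0.002  0.001  0.002]
```

View pics/c1.png

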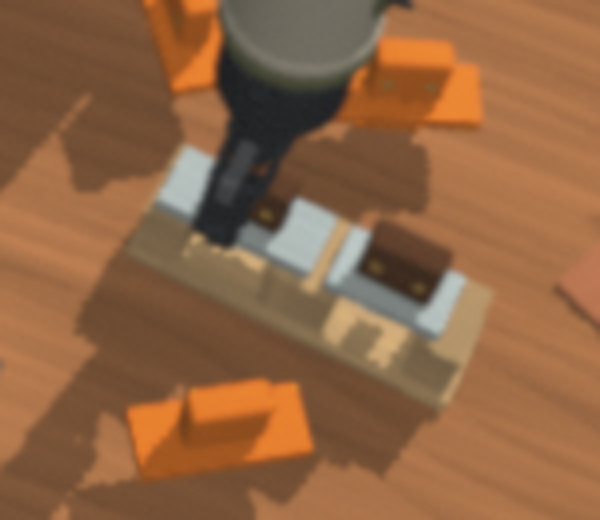

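The crop shows the gripper straddling the wide gauge's grip (crop px about 250,190), with the narrow gauge and decoys clear. I'll lower it the rest of the way and close.

Emit:
move_arm(
  rows=[
    {"x":2,"y":0,"z":7,"wx":0,"wy":0,"wz":0,"grip":85},
    {"x":0,"y":0,"z":6,"wx":0,"wy":0,"wz":0,"grip":85},
    {"x":0,"y":0,"z":0,"wx":0,"wy":0,"wz":0,"grip":60},
    {"x":0,"y":0,"z":0,"wx":0,"wy":0,"wz":0,"grip":45},
    {"x":0,"y":0,"z":0,"wx":0,"wy":0,"wz":0,"grip":35},
    {"x":0,"y":0,"z":0,"wx":0,"wy":0,"wz":0,"grip":28},
    {"x":0,"y":0,"z":0,"wx":0,"wy":0,"wz":0,"grip":20},
    {"x":0,"y":0,"z":0,"wx":0,"wy":0,"wz":0,"grip":10},
    {"x":0,"y":0,"z":0,"wx":0,"wy":0,"wz":0,"grip":5},
    {"x":0,"y":0,"z":0,"wx":0,"wy":0,"wz":0,"grip":5},
  ],
)

```text
t: 5.15
position: [0.4927, 0.2377, 0.0961]
tcp_rot: [3.14, -0.001, 1.512]
force: [-0.6, 0.3, 5.0]
gripper_width: 0.252
grasp_force: 59.9
```

Emit:
move_arm(
  rows=[
    {"x":0,"y":0,"z":0,"wx":0,"wy":0,"wz":0,"grip":5},
    {"x":0,"y":0,"z":0,"wx":0,"wy":0,"wz":0,"grip":5},
    {"x":0,"y":0,"z":0,"wx":0,"wy":0,"wz":0,"grip":5},
    {"x":0,"y":0,"z":0,"wx":0,"wy":0,"wz":0,"grip":5},
    {"x":0,"y":0,"z":0,"wx":0,"wy":0,"wz":0,"grip":5},
    {"x":0,"y":0,"z":0,"wx":0,"wy":0,"wz":0,"grip":5},
    {"x":0,"y":0,"z":0,"wx":0,"wy":0,"wz":0,"grip":5},
    {"x":0,"y":0,"z":0,"wx":0,"wy":0,"wz":0,"grip":5},
    {"x":0,"y":0,"z":0,"wx":0,"wy":0,"wz":0,"grip":5},
    {"x":0,"y":0,"z":0,"wx":0,"wy":0,"wz":0,"grip":5},
  ],
)

```text
t: 5.98
position: [0.4928, 0.2377, 0.0961]
tcp_rot: [3.14, -0.001, 1.512]
force: [0.2, -0.5, 5.8]
gripper_width: 0.248
grasp_force: 60.0
```

Gripped: opening about 21.4 mm, 60 N. I'll lift it straight up by 100 mm.

Emit:
move_arm(
  rows=[
    {"x":0,"y":0,"z":-6,"wx":0,"wy":0,"wz":0,"grip":5},
    {"x":0,"y":0,"z":-10,"wx":0,"wy":0,"wz":0,"grip":5},
    {"x":0,"y":0,"z":-10,"wx":0,"wy":0,"wz":0,"grip":5},
    {"x":0,"y":0,"z":-10,"wx":0,"wy":0,"wz":0,"grip":5},
    {"x":0,"y":0,"z":-12,"wx":0,"wy":0,"wz":0,"grip":5},
    {"x":0,"y":0,"z":-12,"wx":0,"wy":0,"wz":0,"grip":5},
    {"x":0,"y":0,"z":-12,"wx":0,"wy":0,"wz":0,"grip":5},
    {"x":0,"y":0,"z":-12,"wx":0,"wy":0,"wz":0,"grip":5},
    {"x":0,"y":0,"z":-10,"wx":0,"wy":0,"wz":0,"grip":5},
    {"x":0,"y":0,"z":-6,"wx":0,"wy":0,"wz":0,"grip":5},
  ],
)

```text
t: 6.82
position: [0.4929, 0.2378, 0.1975]
tcp_rot: [3.14, -0.001, 1.512]
force: [0.4, -0.7, -1.3]
gripper_width: 0.25
grasp_force: 59.1
```

```bash
python3 - <<'E'
from h import *
go(.563,-.211,.197,1.871)
o=r.observe();print(o['gripper_width'],o['grasp_force'],o['torque'])
im,d=shot('scene','sc2');P=pts('scene',d);hsv=cv2.cvtColor(im,cv2.COLOR_RGB2HSV)
m=(abs(P[...,0]-.492)<.09)&(abs(P[...,1]-.237)<.09)&(P[...,2]>.105)&(hsv[...,1]<70)&(hsv[...,2]>110)&(d>0)
q=P[m]*1000;print(m.sum(),np.round(np.percentile(q[:,2],[5,50,95])))
t=q[q[:,2]>np.median(q[:,2])-6];print(cv2.minAreaRect(t[:,:2].astype(np.float32)))
cv2.imwrite('pics/c2.png',cv2.resize(im[130:330,290:460],None,fx=3.2,fy=3,interpolation=2)[:,:,::-1])
E
```

```text
t 6.82 pos [0.4929 0.2378 0.1975] rot [ 3.140e+00 -1.000e-03  1.512e+00] F [ 0.4 -0.7 -1.3]
shift mm [-4.439e+02  9.650e+01  3.000e-01] turn [ 0.002 -0.001 -0.359]
0.2502663373364103 59.12119388580322 [-0.00793273 -0.03667343  0.00475766]
5964 [168. 578. 602.]
((458.79376220703125, 225.93362426757812), (157.8070526123047, 129.00018310546875), 19.915746688842773)
```

View pics/c2.png

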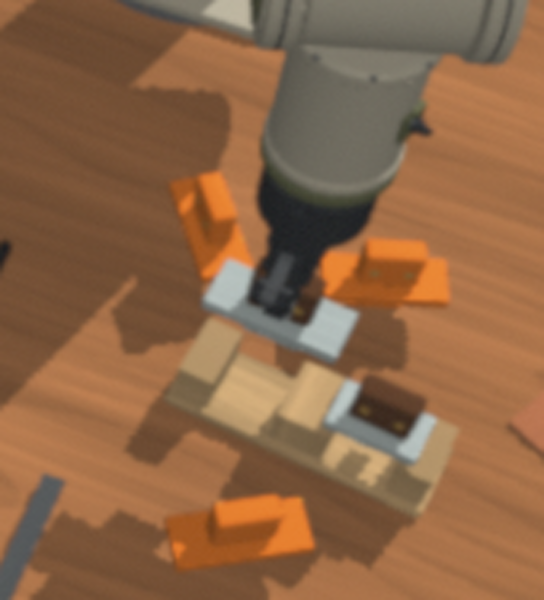

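The wide gauge hangs level and square in the gripper (bar at crop px about (280,310)), and the narrow gauge is undisturbed. I'll turn to the vise heading and measure how the bar sits in the hand.

Emit:
move_arm(
  rows=[
    {"x":0,"y":0,"z":0,"wx":0,"wy":0,"wz":-0.036,"grip":5},
    {"x":0,"y":0,"z":0,"wx":0,"wy":0,"wz":-0.036,"grip":5},
    {"x":0,"y":0,"z":0,"wx":0,"wy":0,"wz":-0.036,"grip":5},
    {"x":0,"y":0,"z":0,"wx":0,"wy":0,"wz":-0.036,"grip":5},
    {"x":0,"y":0,"z":0,"wx":0,"wy":0,"wz":-0.036,"grip":5},
    {"x":0,"y":0,"z":0,"wx":0,"wy":0,"wz":-0.036,"grip":5},
    {"x":0,"y":0,"z":0,"wx":0,"wy":0,"wz":-0.036,"grip":5},
    {"x":0,"y":0,"z":0,"wx":0,"wy":0,"wz":-0.036,"grip":5},
    {"x":0,"y":0,"z":0,"wx":0,"wy":0,"wz":-0.036,"grip":5},
    {"x":0,"y":0,"z":0,"wx":0,"wy":0,"wz":-0.036,"grip":5},
  ],
)

```text
t: 7.7
position: [0.4918, 0.2374, 0.1947]
tcp_rot: [-3.14, 0.0, 1.874]
force: [0.1, -0.5, -1.8]
gripper_width: 0.25
grasp_force: 59.2
```

```bash
python3 - <<'E'
from h import *
go(.563,-.211,.197,1.871)
z=np.load('sc2.npz');im,d=z['im'],z['d'];P=pts('scene',d);hsv=cv2.cvtColor(im,cv2.COLOR_RGB2HSV)
m=(abs(P[...,0]-.492)<.09)&(abs(P[...,1]-.237)<.09)&(P[...,2]>.15)&(P[...,2]<.185)&(hsv[...,1]<70)&(hsv[...,2]>110)&(d>0)
q=P[m]*1000;print(m.sum(),np.round(np.percentile(q[:,2],[5,50,95])))
print(cv2.minAreaRect(q[:,:2].astype(np.float32)))
E
```

```text
t 7.7 pos [0.4918 0.2374 0.1947] rot [-3.14   0.     1.874] F [ 0.1 -0.5 -1.8]
shift mm [-449.2  -65.8   -2.2] turn [-0.001  0.     0.003]
539 [163. 168. 172.]
((494.27813720703125, 238.0132598876953), (104.96870422363281, 47.6667594909668), 87.40513610839844)
```

The bar centre is within about 1 mm of the TCP, and the TCP is about 41 mm above the stop underside. Seated, the TCP should be at z ≈ 0.131. I'll move over the vise.

Emit:
move_arm(
  rows=[
    {"x":-12,"y":-2,"z":0,"wx":0,"wy":0,"wz":0,"grip":5},
    {"x":-24,"y":-3.5,"z":0,"wx":0,"wy":0,"wz":0,"grip":5},
    {"x":-24,"y":-3.5,"z":0,"wx":0,"wy":0,"wz":0,"grip":5},
    {"x":-24,"y":-3.5,"z":0,"wx":0,"wy":0,"wz":0,"grip":5},
    {"x":-24,"y":-3.5,"z":0,"wx":0,"wy":0,"wz":0,"grip":5},
    {"x":-24,"y":-3.5,"z":0,"wx":0,"wy":0,"wz":0,"grip":5},
    {"x":-24,"y":-3.5,"z":0,"wx":0,"wy":0,"wz":0,"grip":5},
    {"x":-24,"y":-3.5,"z":0,"wx":0,"wy":0,"wz":0,"grip":5},
    {"x":-24,"y":-3.5,"z":0,"wx":0,"wy":0,"wz":0,"grip":5},
    {"x":-24,"y":-3.5,"z":0,"wx":0,"wy":0,"wz":0,"grip":5},
  ],
)

```text
t: 8.53
position: [0.5274, 0.008, 0.195]
tcp_rot: [-3.141, -0.0, 1.871]
force: [1.1, 0.6, -1.8]
gripper_width: 0.245
grasp_force: 59.1
```

Emit:
move_arm(
  rows=[
    {"x":-24,"y":-3.5,"z":0,"wx":0,"wy":0,"wz":0,"grip":5},
    {"x":-24,"y":-3.5,"z":0,"wx":0,"wy":0,"wz":0,"grip":5},
    {"x":-24,"y":-3.5,"z":0,"wx":0,"wy":0,"wz":0,"grip":5},
    {"x":-24,"y":-3.5,"z":0,"wx":0,"wy":0,"wz":0,"grip":5},
    {"x":-24,"y":-3.5,"z":0,"wx":0,"wy":0,"wz":0,"grip":5},
    {"x":-24,"y":-3.5,"z":0,"wx":0,"wy":0,"wz":0,"grip":5},
    {"x":-24,"y":-3.5,"z":0,"wx":0,"wy":0,"wz":0,"grip":5},
    {"x":-24,"y":-3.5,"z":0,"wx":0,"wy":0,"wz":0,"grip":5},
    {"x":-24,"y":-3.5,"z":0,"wx":0,"wy":0,"wz":0,"grip":5},
    {"x":-5,"y":-1,"z":0,"wx":0,"wy":0,"wz":0,"grip":5},
  ],
)

```text
t: 9.37
position: [0.5617, -0.215, 0.1948]
tcp_rot: [-3.141, 0.001, 1.868]
force: [-0.1, 1.3, -1.7]
gripper_width: 0.253
grasp_force: 59.1
```

```bash
python3 - <<'E'
from h import *
go(.563,-.211,.180,1.871)
im,d=shot('scene','sc3');P=pts('scene',d);hsv=cv2.cvtColor(im,cv2.COLOR_RGB2HSV)
o=r.observe()['position']
m=(abs(P[...,0]-o[0])<.09)&(abs(P[...,1]-o[1])<.09)&(P[...,2]>.15)&(P[...,2]<.18)&(hsv[...,1]<70)&(hsv[...,2]>110)&(d>0)
q=P[m]*1000;print(m.sum(),np.round(np.percentile(q[:,2],[5,50,95])),cv2.minAreaRect(q[:,:2].astype(np.float32)))
cv2.imwrite('pics/c3.png',cv2.resize(im[120:270,130:290],None,fx=4,fy=4,interpolation=2)[:,:,::-1])
E
```

```text
t 9.37 pos [ 0.5617 -0.215   0.1948] rot [-3.141e+00  1.000e-03  1.868e+00] F [-0.1  1.3 -1.7]
shift mm [ 3.4  2.4 14.8] turn [-0.001  0.001 -0.003]
418 [157. 165. 169.] ((562.2175903320312, -213.18209838867188), (48.23256301879883, 104.58097839355469), 16.384506225585938)
```

View pics/c3.png

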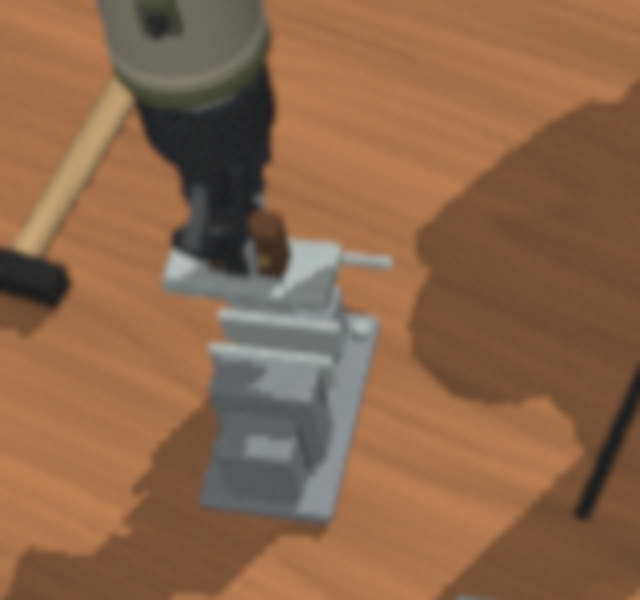

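The crop shows the bar (about 255,275) held square over the jaws (about 275,335). Measured bar against mouth, it still needs about +2.5 mm along both tool x and y. I'll correct that and start lowering.

Emit:
move_arm(
  rows=[
    {"x":2.5,"y":2.5,"z":0,"wx":0,"wy":0,"wz":0,"grip":5},
    {"x":0,"y":0,"z":0,"wx":0,"wy":0,"wz":0,"grip":5},
    {"x":0,"y":0,"z":6,"wx":0,"wy":0,"wz":0,"grip":5},
    {"x":0,"y":0,"z":6,"wx":0,"wy":0,"wz":0,"grip":5},
    {"x":0,"y":0,"z":6,"wx":0,"wy":0,"wz":0,"grip":5},
    {"x":0,"y":0,"z":6,"wx":0,"wy":0,"wz":0,"grip":5},
    {"x":0,"y":0,"z":4,"wx":0,"wy":0,"wz":0,"grip":5},
    {"x":0,"y":0,"z":4,"wx":0,"wy":0,"wz":0,"grip":5},
    {"x":0,"y":0,"z":4,"wx":0,"wy":0,"wz":0,"grip":5},
    {"x":0,"y":0,"z":0,"wx":0,"wy":0,"wz":0,"grip":5},
  ],
)

```text
t: 10.25
position: [0.5634, -0.2075, 0.1581]
tcp_rot: [-3.14, -0.001, 1.872]
force: [0.0, -0.3, -2.2]
gripper_width: 0.248
grasp_force: 59.1
```

```bash
python3 - <<'E'
from h import *
go(.563,-.211,.132,1.871)
im,d=shot('scene','sc4');P=pts('scene',d)
cv2.imwrite('pics/c4.png',cv2.resize(im[150:250,150:260],None,fx=5,fy=5,interpolation=2)[:,:,::-1])
E
```

```text
t 10.25 pos [ 0.5634 -0.2075  0.1581] rot [-3.140e+00 -1.000e-03  1.872e+00] F [ 0.  -0.3 -2.2]
shift mm [-3.3 -1.4 26.1] turn [-0.001 -0.001  0.001]
```

View pics/c4.png

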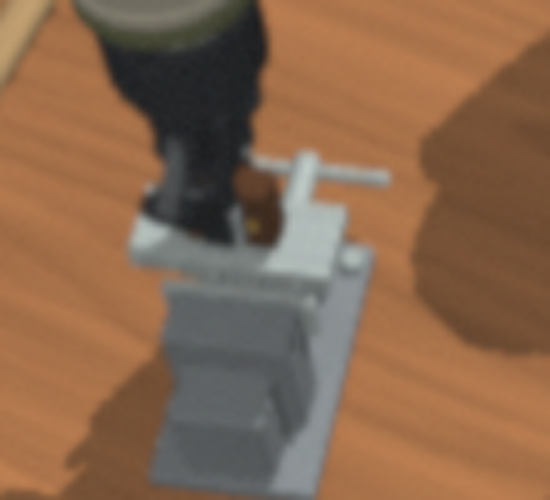

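The blade is in the gap (stop bar at crop px about (240,250), spanning both jaws), with no contact force. The TCP now reads about 3 mm past the middle lengthways, so I'll correct that and lower further.

Emit:
move_arm(
  rows=[
    {"x":-3,"y":-1,"z":0,"wx":0,"wy":0,"wz":0,"grip":5},
    {"x":0,"y":0,"z":4,"wx":0,"wy":0,"wz":0,"grip":5},
    {"x":0,"y":0,"z":4,"wx":0,"wy":0,"wz":0,"grip":5},
    {"x":0,"y":0,"z":4,"wx":0,"wy":0,"wz":0,"grip":5},
    {"x":0,"y":0,"z":4,"wx":0,"wy":0,"wz":0,"grip":5},
    {"x":0,"y":0,"z":3,"wx":0,"wy":0,"wz":0,"grip":5},
    {"x":0,"y":0,"z":2,"wx":0,"wy":0,"wz":0,"grip":5},
    {"x":0,"y":0,"z":1,"wx":0,"wy":0,"wz":0,"grip":5},
    {"x":0,"y":0,"z":0,"wx":0,"wy":0,"wz":0,"grip":5},
    {"x":0,"y":0,"z":0,"wx":0,"wy":0,"wz":0,"grip":5},
  ],
)

```text
t: 11.13
position: [0.5639, -0.2109, 0.1374]
tcp_rot: [3.142, 0.0, 1.872]
force: [0.6, 0.1, -1.9]
gripper_width: 0.249
grasp_force: 59.1
```

Emit:
move_arm(
  rows=[
    {"x":0,"y":0,"z":1,"wx":0,"wy":0,"wz":0,"grip":5},
    {"x":0,"y":0,"z":1,"wx":0,"wy":0,"wz":0,"grip":5},
    {"x":0,"y":0,"z":1,"wx":0,"wy":0,"wz":0,"grip":5},
    {"x":0,"y":0,"z":0.5,"wx":0,"wy":0,"wz":0,"grip":5},
    {"x":0,"y":0,"z":0.5,"wx":0,"wy":0,"wz":0,"grip":5},
    {"x":0,"y":0,"z":0.5,"wx":0,"wy":0,"wz":0,"grip":5},
    {"x":0,"y":0,"z":0,"wx":0,"wy":0,"wz":0,"grip":5},
    {"x":0,"y":0,"z":0,"wx":0,"wy":0,"wz":0,"grip":5},
    {"x":0,"y":0,"z":0,"wx":0,"wy":0,"wz":0,"grip":5},
    {"x":0,"y":0,"z":0,"wx":0,"wy":0,"wz":0,"grip":5},
  ],
)

```text
t: 11.97
position: [0.5639, -0.2109, 0.1329]
tcp_rot: [3.141, 0.0, 1.872]
force: [0.6, -0.1, -2.3]
gripper_width: 0.251
grasp_force: 59.1
```

Emit:
move_arm(
  rows=[
    {"x":0,"y":0,"z":0.5,"wx":0,"wy":0,"wz":0,"grip":5},
    {"x":0,"y":0,"z":0.5,"wx":0,"wy":0,"wz":0,"grip":5},
    {"x":0,"y":0,"z":0.5,"wx":0,"wy":0,"wz":0,"grip":5},
    {"x":0,"y":0,"z":0,"wx":0,"wy":0,"wz":0,"grip":5},
    {"x":0,"y":0,"z":0,"wx":0,"wy":0,"wz":0,"grip":5},
    {"x":0,"y":0,"z":0,"wx":0,"wy":0,"wz":0,"grip":5},
    {"x":0,"y":0,"z":0,"wx":0,"wy":0,"wz":0,"grip":5},
    {"x":0,"y":0,"z":0,"wx":0,"wy":0,"wz":0,"grip":5},
    {"x":0,"y":0,"z":0,"wx":0,"wy":0,"wz":0,"grip":5},
    {"x":0,"y":0,"z":0,"wx":0,"wy":0,"wz":0,"grip":5},
  ],
)

```text
t: 12.8
position: [0.5638, -0.2109, 0.1313]
tcp_rot: [-3.142, -0.0, 1.872]
force: [-0.2, 0.4, -1.6]
gripper_width: 0.249
grasp_force: 59.1
```

Emit:
move_arm(
  rows=[
    {"x":0,"y":0,"z":0.5,"wx":0,"wy":0,"wz":0,"grip":5},
    {"x":0,"y":0,"z":0.5,"wx":0,"wy":0,"wz":0,"grip":5},
    {"x":0,"y":0,"z":0,"wx":0,"wy":0,"wz":0,"grip":5},
    {"x":0,"y":0,"z":0,"wx":0,"wy":0,"wz":0,"grip":5},
    {"x":0,"y":0,"z":0,"wx":0,"wy":0,"wz":0,"grip":5},
    {"x":0,"y":0,"z":0,"wx":0,"wy":0,"wz":0,"grip":5},
    {"x":0,"y":0,"z":0,"wx":0,"wy":0,"wz":0,"grip":5},
    {"x":0,"y":0,"z":0,"wx":0,"wy":0,"wz":0,"grip":5},
    {"x":0,"y":0,"z":0,"wx":0,"wy":0,"wz":0,"grip":5},
    {"x":0,"y":0,"z":0,"wx":0,"wy":0,"wz":0,"grip":5},
  ],
)

```text
t: 13.63
position: [0.5638, -0.2109, 0.1303]
tcp_rot: [3.142, 0.0, 1.872]
force: [-0.3, 0.2, -2.2]
gripper_width: 0.245
grasp_force: 59.2
```

Emit:
move_arm(
  rows=[
    {"x":0,"y":0,"z":0.5,"wx":0,"wy":0,"wz":0,"grip":5},
    {"x":0,"y":0,"z":0.5,"wx":0,"wy":0,"wz":0,"grip":5},
    {"x":0,"y":0,"z":0,"wx":0,"wy":0,"wz":0,"grip":5},
    {"x":0,"y":0,"z":0,"wx":0,"wy":0,"wz":0,"grip":5},
    {"x":0,"y":0,"z":0,"wx":0,"wy":0,"wz":0,"grip":5},
    {"x":0,"y":0,"z":0,"wx":0,"wy":0,"wz":0,"grip":5},
    {"x":0,"y":0,"z":0,"wx":0,"wy":0,"wz":0,"grip":5},
    {"x":0,"y":0,"z":0,"wx":0,"wy":0,"wz":0,"grip":5},
    {"x":0,"y":0,"z":0,"wx":0,"wy":0,"wz":0,"grip":5},
    {"x":0,"y":0,"z":0,"wx":0,"wy":0,"wz":0,"grip":5},
  ],
)

```text
t: 14.47
position: [0.564, -0.211, 0.1301]
tcp_rot: [3.141, 0.0, 1.872]
force: [-3.5, 1.5, 6.2]
gripper_width: 0.247
grasp_force: 60.1
```

Contact: the upward force rose by about 8 N at z 0.1301, as predicted for seating. I'll press slightly more and then release.

Emit:
move_arm(
  rows=[
    {"x":0,"y":0,"z":0.4,"wx":0,"wy":0,"wz":0,"grip":5},
    {"x":0,"y":0,"z":0,"wx":0,"wy":0,"wz":0,"grip":5},
    {"x":0,"y":0,"z":0,"wx":0,"wy":0,"wz":0,"grip":5},
    {"x":0,"y":0,"z":0,"wx":0,"wy":0,"wz":0,"grip":25},
    {"x":0,"y":0,"z":0,"wx":0,"wy":0,"wz":0,"grip":30},
    {"x":0,"y":0,"z":0,"wx":0,"wy":0,"wz":0,"grip":40},
    {"x":0,"y":0,"z":0,"wx":0,"wy":0,"wz":0,"grip":50},
    {"x":0,"y":0,"z":0,"wx":0,"wy":0,"wz":0,"grip":60},
    {"x":0,"y":0,"z":0,"wx":0,"wy":0,"wz":0,"grip":60},
    {"x":0,"y":0,"z":0,"wx":0,"wy":0,"wz":0,"grip":60},
  ],
)

```text
t: 15.3
position: [0.5638, -0.2109, 0.1288]
tcp_rot: [-3.142, -0.0, 1.872]
force: [0.9, 0.5, 0.7]
gripper_width: 0.7
grasp_force: 0.0
```

Emit:
move_arm(
  rows=[
    {"x":0,"y":0,"z":-5,"wx":0,"wy":0,"wz":0,"grip":60},
    {"x":0,"y":0,"z":-10,"wx":0,"wy":0,"wz":0,"grip":60},
    {"x":0,"y":0,"z":-10,"wx":0,"wy":0,"wz":0,"grip":60},
    {"x":0,"y":0,"z":-10,"wx":0,"wy":0,"wz":0,"grip":60},
    {"x":0,"y":0,"z":-15,"wx":0,"wy":0,"wz":0,"grip":60},
    {"x":0,"y":0,"z":-20,"wx":0,"wy":0,"wz":0,"grip":60},
    {"x":0,"y":0,"z":-20,"wx":0,"wy":0,"wz":0,"grip":60},
    {"x":0,"y":0,"z":-20,"wx":0,"wy":0,"wz":0,"grip":60},
    {"x":0,"y":0,"z":-20,"wx":0,"wy":0,"wz":0,"grip":60},
    {"x":0,"y":0,"z":-10,"wx":0,"wy":0,"wz":0,"grip":60},
  ],
)

```text
t: 16.13
position: [0.565, -0.2114, 0.2737]
tcp_rot: [3.137, 0.004, 1.872]
force: [1.1, 0.2, 0.7]
gripper_width: 0.705
grasp_force: 0.0
```

```bash
python3 - <<'E'
from h import *
go(.564,-.211,.27,1.871)
im,d=shot('scene','sc5');P=pts('scene',d);hsv=cv2.cvtColor(im,cv2.COLOR_RGB2HSV)
m=(abs(P[...,0]-.563)<.08)&(abs(P[...,1]+.211)<.08)&(P[...,2]>.096)&(P[...,2]<.112)&(hsv[...,1]<70)&(d>0)
q=P[m]*1000;print(m.sum(),np.round(np.percentile(q[:,2],[5,50,95])),cv2.minAreaRect(q[:,:2].astype(np.float32)))
A=np.c_[q[:,:2]-q[:,:2].mean(0),np.ones(len(q))];print('tilt',np.linalg.lstsq(A,q[:,2],rcond=None)[0])
cv2.imwrite('pics/c5.png',cv2.resize(im[120:320,150:450],None,fx=2.6,fy=2.6,interpolation=2)[:,:,::-1])
E
```

```text
t 16.13 pos [ 0.565  -0.2114  0.2737] rot [3.137 0.004 1.872] F [1.1 0.2 0.7]
shift mm [ 0.7 -0.8  3.7] turn [0.004 0.004 0.001]
438 [ 97. 102. 106.] ((561.022705078125, -211.91580200195312), (56.813079833984375, 107.53723907470703), 18.352609634399414)
tilt [ 2.34570195e-03 -4.55375008e-03  1.01667980e+02]
```

View pics/c5.png

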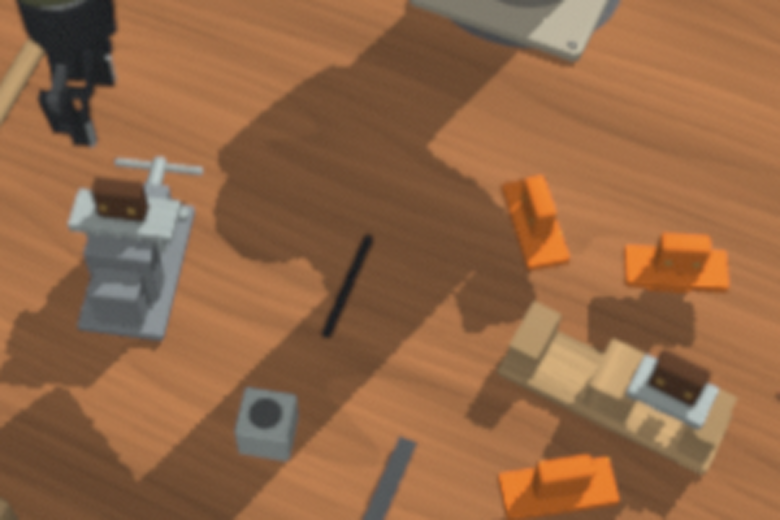

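The wide gauge stands in the vise (crop px about (123,210)): bar top at 102 mm, tilt below 0.3°, square and central. The narrow gauge is still in the rack at (675,385), and the gripper is clear above. I'll hand in the job.

```bash
python3 -c "
from rig import r
print(r.job_done())"
```

```text
the job is handed in; nothing more can be done
None
```

The wide depth gauge stands in the vise, its stop bar flat on both jaws, square and about mid-length; the narrow gauge is still in the rack, and the job was handed in at about 16 s.

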